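Push the tip box into the covered bay that clears it

TASK

Push the pipette tip box, standing flat on the bench all the time, through the mouth of the aluminium lane to the back rail, then slide it sideways under whichever of the two white covers is tall enough for it, until its leading end is fully home against the end stop. Do not lift or tip the box, leave the timer, the label roll and the marker where they are, and let go at the end.

Things in the scene. Friction and masses are not known exactly. Their poses are not given: they have to be found in the camera images.
- box_mid (a point): Centre, 35 mm above its underside, of the loose pipette tip box: blue base, clear lid (fixed shut), 127 mm long (along its x, ends 63.5 mm from here), 86 mm wide (y), 70 mm high (z up). 0.15 to 0.3 kg, too wide for most grippers: push it. It starts before the mouth, a long side towards the robot, its x axis within 0.25 rad of the lane's +y.
- lane: Fixed T-shaped fence of aluminium rails, 30 mm high, 12 mm thick, on the bench, which is the lane's floor. Origin on the bench in the middle of the cross lane; x points away from the robot to the back rail, y along the cross lane to the robot's left. Cross lane: 94 mm clear between inner rail faces at x = -47 and +47 mm; end stops with inner faces at y = -200 and +200 mm.
- mouth (a point): Middle of the mouth, on the bench at lane x = -53, y = 0 mm, axes as the lane: a 150 mm wide gap in the front rail from y = -75 to +75 mm, with 30 mm high guides that flare out towards the robot to y = -106 and +106 mm at lane x = -92 mm. Nothing stands over the lane between y = -125 and +125 mm.
- tall_cover_mid (a point): Point on the bench under the middle of the taller fixed white sheet-metal cover, a bridge over one end of the cross lane: 82 mm clear height, top at 87 mm, 75 mm long along the lane's y, legs outside the rails. It lies at lane y = +162.5 or -162.5 mm (varies) and covers |y| from 125 to 200 mm, up to the end stop. When home under it the box's tail still sticks out 52 mm.
- low_cover_mid (a point): The same for the lower white cover at the other end of the cross lane: 50 mm clear height, top at 55 mm; the box does not fit under it.
- timer: White bench timer, 64 x 64 x 22 mm, loose, right of the mouth, not to be disturbed; origin at its underside's centre.
- labels: White roll of labels, 58 mm across, 24 mm high, loose, left of the mouth, not to be disturbed; origin at its underside's centre.
- marker: Marker pen, 134 x 14 x 15 mm, lying behind the back rail, loose, not to be disturbed; origin at its underside's centre.
Not all that is in view belongs to the job. What is shaped like the part that bears box_mid but purple is not meant. What is shaped like the part that bears tall_cover_mid but pink is not meant.

How it is judged:
On the way:
1. the tip box has been pushed through the mouth into the cross lane (its centre at most 12 mm in front of the cross lane's middle line), not yet under a cover (x of box_mid in the frame of lane above -0.012 m and horizontal distance between box_mid and tall_cover_mid above 0.06 m), for 0.1 s.
At the end, for the whole second after the job is handed in: The tip box stands flat and at rest in the cross lane with its leading end under the tall cover and within 7 mm of the end stop (box centre less than 33 mm from the middle of the tall cover, 26 mm when touching the stop), lined up with the lane within 0.12 rad (horizontal distance between box_mid and tall_cover_mid below 0.033 m and x of box_mid in the frame of lane above -0.012 m and angle between the x axis of box_mid and the y axis of lane, either way round below 0.12 rad and height (world z) of box_mid below 0.041 m and angle between box_mid's own z axis and vertical below 0.06 rad and linear speed of box_of_tips below 0.02 m/s).
It fails at once if the tip box is lifted more than 25 mm off the bench or tipped by more than 0.3 rad (height (world z) of box_mid above 0.06 m or angle between box_mid's own z axis and vertical above 0.3 rad).
It fails at once if the timer, the label roll or the marker is moved by more than 20 mm (distance of any of timer, labels, marker from where it was at the start of the episode above 0.02 m).
It also fails if it takes over 61 s, if anything falls off the work surface, if the arm or the gripper's body presses on something with over 40 N, if the wrist force passes 120 N, or if a joint passes its speed limit or range.

ROBOT

A 7-joint arm with a two-finger parallel gripper is mounted at the origin on a cart in front of the work surface, level with it; the furniture and walls round the work are solid. World frame = base frame: x ahead of the robot, y to its left, z up, the work surface at z = 0. Lengths are in m, angles in rad, forces in N, time in s.
With the tool pointing down it reaches from about 0.425 to 0.925 m from the base axis. Payload 6.8 kg.
Tool frame: the origin (TCP) lies on the centre line of the jaws, within the pads' length; the fingertips stand env.tip_extent ahead of it and the grasp point (between the pads) lies 2 mm behind it (env.tip_extent is the distance from the TCP to the fingertips, in m); z points along the fingers, y is the direction in which the jaws open and shut (so a half turn about z gives the same grasp; the last joint's range is limited). The gripper opens to 88 mm and grips with 3 to 60 N. Pads are 20 mm wide; open, the fingers measure 115 mm over their backs; the gripper's body (75 mm by 178 mm) begins 61 mm behind the grasp point.
Start: joints at [1.01, 0.477, 0.022, 1.555, -0.011, 1.109, -0.083], TCP at [0.295, -0.607, 0.24] pointing down, gripper open.
Joint ranges: [-2.96, 2.96], [-0.34, 2.1], [-1.41, 1.46], [0.24, 2.44], [-1.37, 4.51], [0.17, 1.92], [-2.96, 2.96]. Speed limits (rad/s): [2.39, 2.39, 3.14, 3.14, 3.14, 3.14, 3.14].

INTERFACE

Orientations are given as a rotation vector (axis times angle).
In Python, from bench import env gives the robot as it stands.
- The arm moves only by the tool apply_moves, never from a script. Its argument "plan" is text: rows parted by semicolons, each of 5 numbers parted by spaces: the opening, from -1 (shut) to 1 (fully open), then the shift along the tool's x, y, z in cm, then the turn about the tool's z in rad. In form: gripper tx ty tz spin; .... A call has 1 to 20 rows; each row is the pose to reach, as a shift and turn from the pose commanded when the call began, along the tool's axes at that moment; what a row does not reach only later rows make up. A row lasts 1/10 s, in which the tool goes at most 50 mm and 8.59 degrees, less where a joint would pass 70% of its speed; a pose out of reach is approached as far as the arm can. A call with a gripper value outside its range is refused whole. The fingers move at their own pace and stop on an object; "grip_force" is the grip in N (left out, the last holds). Time passes only in rows, so rows that repeat a pose let the fingers close. It gives the time, the measured TCP pose, the force and the opening at its end, in the units of the state.
- env.get_obs(): the state, without advancing time (a new reading comes with each control period).
- env.capture(name): name is "scene" or "side" or "wrist"; returns a dict with "frame" (420x560x3 uint8, red, green, blue), "fov_y" (degrees; the focal length in pixels is half the picture's height over the tangent of half this angle, whatever the lens; pixels are square), "cx", "cy" (the principal point, pixels), "rvec" (rotation vector, rad) and "tvec" (3), from world to camera coordinates, as OpenCV has them. Camera axes: x right, y down, z forward; pixel columns grow to the right and rows downward; lengths in m; the calibration is good to about 2 mm. A picture is of the moment at which its call begins. There is no depth.
- env.hand_in(): hands the job in, once; it reports no verdict.
The state is a dict: "clock": time; "joint_positions": joint angles; "joint_velocities": joint speeds; "joint_efforts": joint torques, N m; "tcp_pos": TCP position; "tcp_rot": TCP orientation; "ft_force": force on the tool from outside, world axes, zero at the start; "wrist_torque": the same for the moment, N m; "opening": finger opening in m.
Only numpy, scipy, OpenCV 4.12 (cv2) and the standard library are available. Lean on these libraries where they do the work, as an engineer would, in place of code of your own. Each camera call takes 0.05 s, during which the arm holds its last target.

## Working session

There is one attempt and no reset: what is moved stays moved. The work goes in short steps, Python scripts to look and compute and a tool call to move; the robot and the scene stay as the last step left them, time stands still between calls to the robot, and variables do not carry over. Pictures are saved under pics/ and viewed, and the job is handed in when it is done.

Besides the shell and the picture viewer there is one more tool, called after "Request:" as name(argument=value, ...) on one line, values as JSON. apply_moves: Moves the arm, as the interface text tells. Its arguments: {"type":"object","properties":{"plan":{"type":"string"},"grip_force":{"type":"number"}},"required":["plan"]}

```bash
ls; mkdir -p pics; cat > h.py <<'E'
import numpy as np, cv2
from bench import env
def cap(n,f):
    c=env.capture(n); cv2.imwrite(f,cv2.cvtColor(c['frame'],cv2.COLOR_RGB2BGR)); 
    d={k:c[k] for k in c if k!='frame'}; np.save(f[:-4]+'.npy',d,allow_pickle=True); return c
def ray(c,u,v):
    f=210/np.tan(np.radians(c['fov_y'])/2); R=cv2.Rodrigues(np.array(c['rvec'],float))[0]; t=np.array(c['tvec'],float)
    d=R.T@np.array([(u-c['cx'])/f,(v-c['cy'])/f,1]); return -R.T@t,d
def pl(c,u,v,z):
    o,d=ray(c,u,v); return o+d*(z-o[2])/d[2]
def proj(c,p):
    f=210/np.tan(np.radians(c['fov_y'])/2); R=cv2.Rodrigues(np.array(c['rvec'],float))[0]
    q=R@np.array(p,float)+np.array(c['tvec'],float); return q[:2]/q[2]*f+[c['cx'],c['cy']]
def load(f): return np.load(f,allow_pickle=True).item()
E
python3 - <<'E'
from h import *
np.set_printoptions(precision=4,suppress=True)
for n in('scene','side','wrist'):
    c=cap(n,f'pics/{n}0.png'); o,_=ray(c,0,0); print(n,c['fov_y'],o)
print(env.get_obs(),env.tip_extent)
E
```

```text
pics
scene 57.13621296886618 [0.2958 0.6338 0.6733]
side 56.846161074444964 [0.5834 0.6794 0.6487]
wrist 65.41873981101578 [ 0.3581 -0.5754  0.3839]
{'clock': 0.15, 'joint_positions': array([ 1.0099,  0.4776,  0.0223,  1.5562, -0.0115,  1.1093, -0.0831]), 'joint_velocities': array([-0.0003, -0.0003,  0.0006, -0.0029,  0.0004, -0.0009,  0.0004]), 'joint_efforts': array([  0.0032, -58.3286,   1.5373, -27.2875,  -0.0541,   0.0145,
         0.0001]), 'tcp_pos': array([ 0.2951, -0.6066,  0.2389]), 'tcp_rot': array([-3.0601, -0.7049,  0.0006]), 'ft_force': array([-0.336 ,  0.0606, -0.1397]), 'wrist_torque': array([ 0.0025,  0.0218, -0.0255]), 'opening': 0.08771806782317981} 0.017
```

View pics/scene0.png

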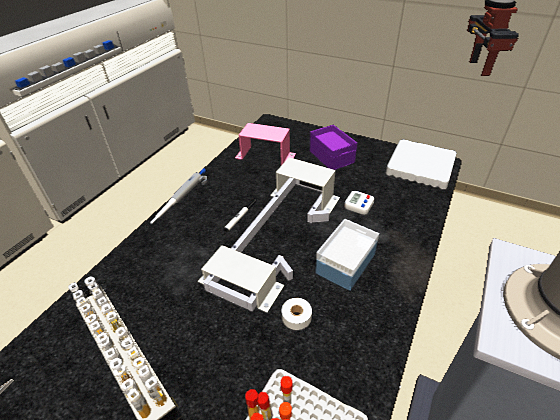

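View pics/side0.png

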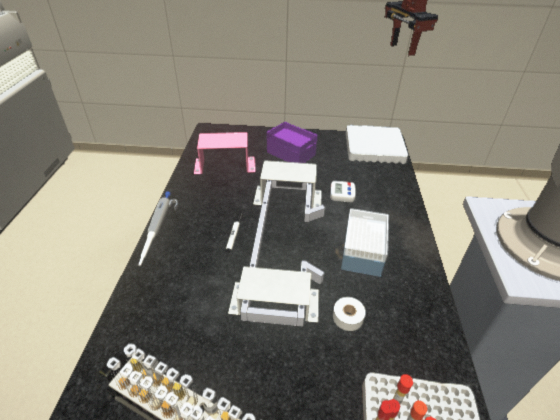

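View pics/wrist0.png

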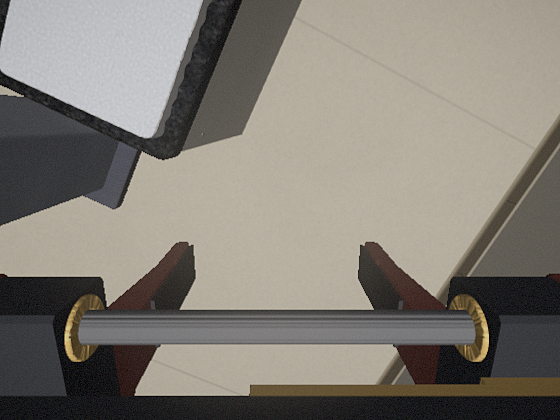

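The wanted box is the blue one with the clear lid, at scene (348,253). Things it could be mistaken for are the purple box (333,147) and the white foam box (422,163). The white covers are the far one at scene (305,177) and the near one at (240,272); the pink bridge at (264,135) isn't meant. Next, close crops to compare cover heights.

```bash
python3 - <<'E'
import cv2,numpy as np
a=cv2.imread('pics/scene0.png')[155:335,185:395]; b=cv2.imread('pics/side0.png')[150:335,215:405]
cv2.imwrite('pics/cs.png',cv2.resize(a,None,fx=3.3,fy=3.3,interpolation=cv2.INTER_CUBIC))
cv2.imwrite('pics/cd.png',cv2.resize(b,None,fx=3.2,fy=3.2,interpolation=cv2.INTER_CUBIC))
E
```

```text
(no output)
```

View pics/cs.png

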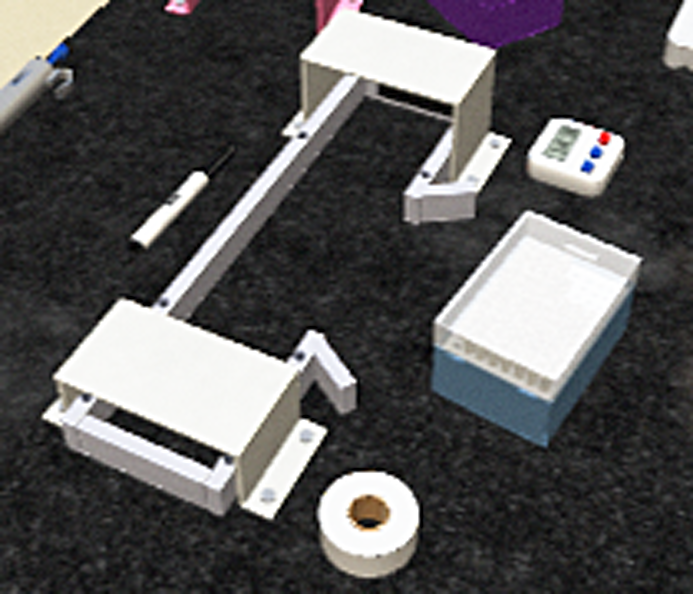

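View pics/cd.png

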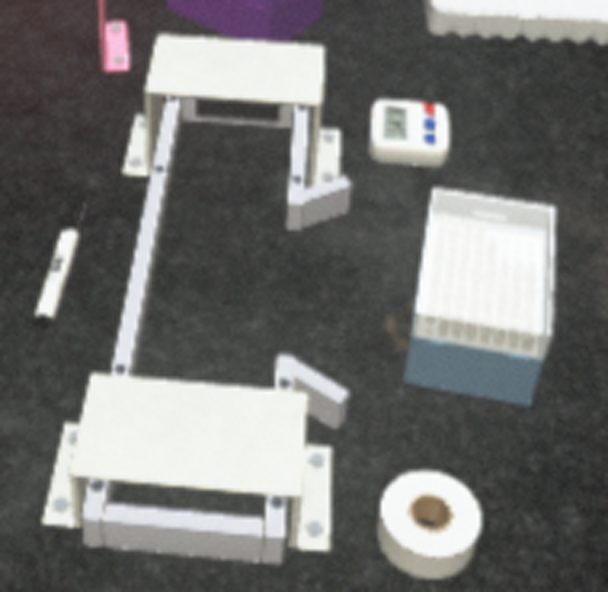

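```bash
cat > m.py <<'E'
from h import *
np.set_printoptions(precision=4,suppress=True)
S=load('pics/scene0.npy');D=load('pics/side0.npy')
s=lambda u,v:(185+(u+.5)/3.3-.5,155+(v+.5)/3.3-.5)
d=lambda u,v:(215+(u+.5)/3.2-.5,150+(v+.5)/3.2-.5)
def tri(a,b):
    o1,d1=ray(S,*s(*a));o2,d2=ray(D,*d(*b))
    k=np.linalg.lstsq(np.c_[d1,-d2],o2-o1,rcond=None)[0]
    p,q=o1+k[0]*d1,o2+k[1]*d2
    return (p+q)/2,np.linalg.norm(p-q)
for n,a,b in [('far a',(342,12),(157,36)),('far b',(495,47),(325,44)),('far c',(455,105),(322,103)),('far d',(302,57),(147,94)),
 ('near a',(121,299),(92,375)),('near b',(301,372),(308,394)),('near c',(240,456),(301,495)),('near d',(57,380),(72,478)),
 ('screw bn',(163,303),(121,370)),('screw bf',(302,134),(158,168)),('screw fn',(301,355),(285,383)),('screw ff',(425,174),(297,180)),
 ('box bl',(434,391),(406,383)),('box br',(546,443),(533,402)),('lid1',(530,212),(433,188)),('lid2',(641,262),(556,207)),('lid3',(434,325),(414,318)),('lid4',(553,375),(550,330))]:
    print(n,*tri(a,b))
for n,a in [('bl',(434,391)),('br',(546,443)),('far r',(628,318))]: print('scene',n,pl(S,*s(*a),0))
for n,a in [('bl',(406,383)),('br',(533,402))]: print('side',n,pl(D,*d(*a),0))
for n,a,b in [('bn',(163,303),(121,370)),('bf',(302,134),(158,168)),('fn',(301,355),(285,383)),('ff',(425,174),(297,180))]:
    print(n,pl(S,*s(*a),.03),pl(D,*d(*b),.03))
E
python3 m.py
```

```text
far a [ 0.6851 -0.1375  0.0835] 0.002053277703578447
far b [ 0.5516 -0.1349  0.0894] 0.001299782935627959
far c [ 0.5526 -0.0572  0.0889] 0.0006840584420431019
far d [ 0.6845 -0.0656  0.0828] 0.0032622277835395726
near a [0.6876 0.1878 0.0545] 0.00015376936111027525
near b [0.5544 0.1856 0.0488] 0.0013703403393441071
near c [0.5567 0.2589 0.0495] 0.00020238650463777036
near d [0.6881 0.26   0.0498] 0.0008179437473335551
screw bn [0.6739 0.1624 0.0316] 0.0009625368593509287
screw bf [ 0.6738 -0.0417  0.0286] 0.0003269052013733485
screw fn [0.5685 0.1606 0.0294] 0.0011132191173986025
screw ff [ 0.5669 -0.0393  0.0286] 0.0011738323816227966
box bl [ 0.4868  0.1272 -0.0007] 0.001033359677414079
box br [0.4048 0.1385 0.004 ] 0.001673956804460908
lid1 [0.4708 0.0016 0.0641] 0.0004551129960315826
lid2 [0.3872 0.0193 0.0688] 0.0017440466976719699
lid3 [0.4894 0.1273 0.0635] 0.0016594750795184618
lid4 [0.4068 0.1391 0.0727] 0.0006545552384428332
scene bl [0.4868 0.1271 0.    ]
scene br [0.4056 0.1346 0.    ]
scene far r [0.3898 0.0081 0.    ]
side bl [0.4869 0.1285 0.    ]
side br [0.4037 0.1363 0.    ]
bn [0.6751 0.1606 0.03  ] [0.674  0.1617 0.03  ]
bf [ 0.6731 -0.0404  0.03  ] [ 0.6735 -0.0398  0.03  ]
fn [0.5685 0.1603 0.03  ] [0.5684 0.1618 0.03  ]
ff [ 0.5666 -0.0387  0.03  ] [ 0.5669 -0.0369  0.03  ]
```

```bash
python3 - <<'E'
from h import *
np.set_printoptions(precision=4,suppress=True)
S=load('pics/scene0.npy');D=load('pics/side0.npy')
print('timer',pl(D,343.5,187,.022),pl(D,343,201,0)); print('timer scene',pl(S,360,199,.022)); 
print('labels',pl(D,349,310,.024),pl(S,297,311,.024))
R=cv2.Rodrigues(env.get_obs()['tcp_rot'])[0]; print(R)
print('yaw of tool x',np.arctan2(R[1,0],R[0,0]),'tool y',np.arctan2(R[1,1],R[0,1]))
# timer mask corners in side crop coords
for u,v in [(373,100),(447,101),(446,152),(371,151)]: print(pl(D,215+u/3.2,150+v/3.2,.022))
E
```

```text
timer [ 0.4751 -0.1314  0.022 ] [ 0.4749 -0.1006  0.    ]
timer scene [ 0.4743 -0.1292  0.022 ]
labels [0.48   0.2459 0.024 ] [0.4768 0.2469 0.024 ]
[[ 0.8992  0.4375 -0.0007]
 [ 0.4375 -0.8992  0.0012]
 [-0.0001 -0.0014 -1.    ]]
yaw of tool x 0.4528031284902926 tool y -1.1179933144195444
[ 0.5059 -0.153   0.022 ]
[ 0.4445 -0.1582  0.022 ]
[ 0.4494 -0.091   0.022 ]
[ 0.5085 -0.086   0.022 ]
```

```bash
cat > w.py <<'E'
from h import *
# usage: python3 w.py "x y z yaw(tool x);..." prints shifts in cm & spin from current measured pose
import sys
np.set_printoptions(precision=4,suppress=True)
o=env.get_obs();R=cv2.Rodrigues(o['tcp_rot'])[0];p=o['tcp_pos'];y0=np.arctan2(R[1,0],R[0,0])
print('t',o['clock'],'tcp',p,'yaw',round(y0,4),'tilt',R[2],'F',o['ft_force'],'open',o['opening'],'q',o['joint_positions'])
if len(sys.argv)>1:
  for r in sys.argv[1].split(';'):
    x=np.array([float(k) for k in r.split()]); s=R.T@(x[:3]-p)*100
    d=np.linalg.norm(x[:3]-p); sp=-(x[3]-y0)
    print('%7.2f %7.2f %7.2f  %.3f   rows>=%.1f,%.1f'%(*s,sp,d*20,abs(sp)/.15))
E
python3 w.py "0.48 -0.25 0.24 0.75;0.46 -0.02 0.18 1.047;0.43 -0.02 0.14 1.047"
```

```text
t 0.15 tcp [ 0.2951 -0.6066  0.2389] yaw 0.4528 tilt [-0.0001 -0.0014 -1.    ] F [-0.336   0.0606 -0.1397] open 0.08771806782317981 q [ 1.0099  0.4776  0.0223  1.5562 -0.0115  1.1093 -0.0831]
  32.22  -23.98   -0.08  -0.297   rows>=8.0,2.0
  40.49  -45.53    5.95  -0.594   rows>=12.2,4.0
  37.79  -46.83    9.95  -0.594   rows>=12.2,4.0
```

Request:
apply_moves(plan="1 4 -3 0 -0.05; 1 8 -6 0 -0.1; 1 12 -9 0 -0.15; 1 16 -12 0 -0.2; 1 20 -15 0 -0.25; 1 24 -18 0 -0.3; 1 28 -21 0 -0.3; 1 32 -24 0 -0.3; 1 34 -28 1 -0.4; 1 36 -32 2 -0.5; 1 38 -36 3 -0.55; 1 39.5 -40 4.5 -0.594; 1 40.5 -45.5 6 -0.594; 1 40.5 -45.5 6 -0.594; 1 39 -46.2 8 -0.594; 1 37.8 -46.8 10 -0.594; 1 37.8 -46.8 10 -0.594; 1 37.8 -46.8 10 -0.594")

```text
clock: 1.95
tcp_pos: [0.431, -0.0212, 0.1401]
tcp_rot: [2.721, 1.569, 0.0]
ft_force: [0.4, -0.1, 0.4]
opening: 0.0878
```

```bash
python3 w.py "0.418 0.0 0.14 1.047;0.418 0.0 0.04 1.047"; python3 -c "
from h import *
cap('side','pics/side1.png');cap('wrist','pics/wrist1.png')"
```

```text
t 1.95 tcp [ 0.431  -0.0212  0.1401] yaw 1.0461 tilt [ 0.      0.0002 -1.    ] F [ 0.4338 -0.1451  0.4001] open 0.0877700966367302 q [ 0.2503  0.2438 -0.3885  2.1872  0.1373  0.7326 -0.7549]
   1.19   -2.19    0.01  -0.001   rows>=0.5,0.0
   1.18   -2.19   10.01  -0.001   rows>=2.1,0.0
```

View pics/side1.png

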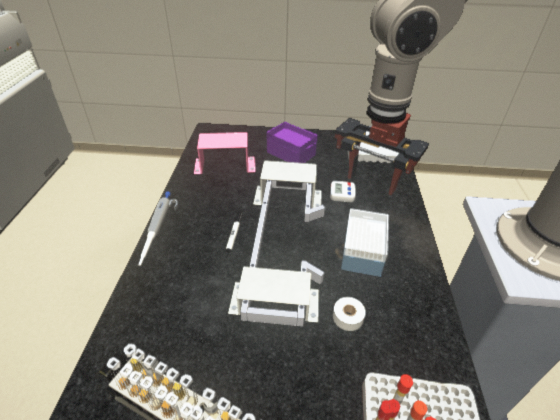

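View pics/wrist1.png

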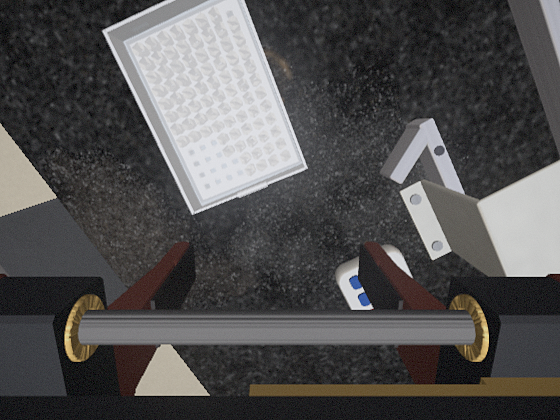

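The side view shows the gripper above and right of the box, which hasn't moved. The wrist view shows its right end, with top corners at (193,212) and (305,167), and the near-left corner at (105,33).

```bash
python3 -c "
from h import *
W=load('pics/wrist1.npy')
for p in [(193,212),(305,167),(105,33)]: print(pl(W,*p,.07))
for p in [(181,243),(372,243)]: print('tips',pl(W,*p,.123))
"; python3 w.py "0.4 -0.02 0.14 1.047"
```

```text
[0.38829258 0.01869134 0.07      ]
[0.4692404  0.00728334 0.07      ]
[0.40454296 0.13670746 0.07      ]
tips [0.39249159 0.01312597 0.123     ]
tips [ 0.47986639 -0.03749881  0.123     ]
t 2.05 tcp [ 0.4322 -0.021   0.1407] yaw 1.046 tilt [ 0.0013  0.002  -1.    ] F [0.6092 0.6622 0.2979] open 0.08781386609571311 q [ 0.2503  0.2433 -0.3888  2.1858  0.1373  0.7323 -0.7551]
  -1.52   -2.84    0.07  -0.001   rows>=0.6,0.0
```

Request:
apply_moves(plan="1 -1.5 -2.8 0 0; 1 -1.5 -2.8 0 0; 1 -1.5 -2.8 0 0")

```text
clock: 2.35
tcp_pos: [0.3998, -0.0199, 0.1405]
tcp_rot: [2.72, 1.569, 0.003]
ft_force: [0.4, 1.2, 0.5]
opening: 0.0876
```

```bash
python3 w.py "0.415 0.008 0.14 1.047;0.415 0.008 0.06 1.047;0.415 0.008 0.035 1.047"
```

```text
t 2.35 tcp [ 0.3998 -0.0199  0.1405] yaw 1.0464 tilt [ 0.0009  0.002  -1.    ] F [0.4108 1.1724 0.5122] open 0.08764395536958264 q [ 0.2607  0.1939 -0.4013  2.2522  0.1163  0.7117 -0.7464]
   3.18   -0.08    0.06  -0.001   rows>=0.6,0.0
   3.17   -0.10    8.06  -0.001   rows>=1.7,0.0
   3.17   -0.10   10.56  -0.001   rows>=2.2,0.0
```

```bash
python3 w.py "0.36 0.075 0.14 0.0;.36 .075 .035 0"
```

```text
t 2.35 tcp [ 0.3998 -0.0199  0.1405] yaw 1.0464 tilt [ 0.0009  0.002  -1.    ] F [0.4108 1.1724 0.5122] open 0.08764395536958264 q [ 0.2607  0.1939 -0.4013  2.2522  0.1163  0.7117 -0.7464]
   6.23   -8.20    0.04  1.046   rows>=2.1,7.0
   6.22   -8.22   10.54  1.046   rows>=2.9,7.0
```

Request:
apply_moves(plan="1 2 -2.7 0 0.15; 1 4 -5.4 0 0.3; 1 6.2 -8.2 0 0.45; 1 6.2 -8.2 0 0.6; 1 6.2 -8.2 0 0.75; 1 6.2 -8.2 0 0.9; 1 6.2 -8.2 0 1.05; 1 6.2 -8.2 0 1.05; 1 6.2 -8.2 0 1.05")

```text
clock: 3.25
tcp_pos: [0.3598, 0.0753, 0.1401]
tcp_rot: [-3.141, 0.001, -0.002]
ft_force: [0.3, -0.5, -0.1]
opening: 0.0882
```

```bash
python3 w.py ".362 .068 .14 -.007;.362 .068 .04 -.007;.362 .068 .035 -.007"
```

```text
t 3.25 tcp [0.3598 0.0753 0.1401] yaw -0.0005 tilt [ 0.0012 -0.0005 -1.    ] F [ 0.324  -0.5225 -0.0691] open 0.08815643623428406 q [-0.0367  0.1383 -0.3608  2.3203  0.0764  0.6919 -2.0245]
   0.22    0.73    0.01  0.006   rows>=0.2,0.0
   0.20    0.74   10.01  0.006   rows>=2.0,0.0
   0.20    0.74   10.51  0.006   rows>=2.1,0.0
```

Request:
apply_moves(plan="0.1 0.2 0.7 3 0.006; 0.1 0.2 0.7 6 0.006; 0.1 0.2 0.7 9 0.006; 0.1 0.2 0.7 10.5 0.006; 0.1 0.2 0.7 10.5 0.006; 0.1 1 0.7 10.5 0.006; 0.1 2 0.7 10.5 0.006; 0.1 3 0.7 10.5 0.006; 0.1 4 0.7 10.5 0.006; 0.1 5 0.7 10.5 0.006; 0.1 6 0.7 10.5 0.006; 0.1 7 0.7 10.5 0.006; 0.1 8 0.7 10.5 0.006; 0.1 9 0.7 10.5 0.006; 0.1 10 0.7 10.5 0.006; 0.1 10.5 0.7 10.5 0.006; 0.1 10.5 0.7 10.5 0.006")

```text
clock: 4.95
tcp_pos: [0.4651, 0.0676, 0.0347]
tcp_rot: [-3.141, 0.015, -0.002]
ft_force: [-0.2, 0.2, 0.5]
opening: 0.0484
```

```bash
python3 -c "
from h import *
cap('side','pics/side2.png');cap('scene','pics/scene2.png')
a=cv2.imread('pics/side2.png')[150:335,215:405];cv2.imwrite('pics/cd2.png',cv2.resize(a,None,fx=3.2,fy=3.2,interpolation=cv2.INTER_CUBIC))"; python3 w.py
```

```text
t 5.05 tcp [0.4642 0.0677 0.0347] yaw -0.0093 tilt [ 0.0009 -0.0003 -1.    ] F [-0.7146  0.2445  0.0828] open 0.048286438850202625 q [-0.0503  0.4796 -0.2737  2.1731  0.2549  0.5173 -2.0971]
```

View pics/cd2.png

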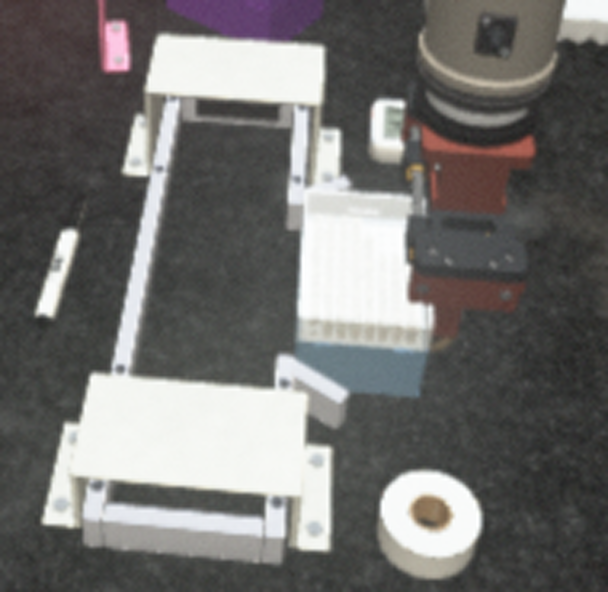

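```bash
python3 -c "
from h import *
D=load('pics/side2.npy')
for u,v,z in [(421,395,0),(296,378,0),(305,192,.07),(299,318,.07)]: print(pl(D,215+u/3.2,150+v/3.2,z))
"
```

```text
[4.76614810e-01 1.38660338e-01 1.11022302e-16]
[0.55970617 0.13249284 0.        ]
[0.56114984 0.0228272  0.07      ]
[0.56188199 0.14277242 0.07      ]
```

Request:
apply_moves(plan="-1 -1 0 0 0; -1 -1 0 -3.5 0; -1 -1 0 -7 0; -1 -1 0 -10.5 0; -1 2 -4 -10.5 0; -1 5 -7 -10.5 0; -1 5.3 -10.7 -10.5 0; -1 5.3 -10.7 -8 0; -1 5.3 -10.7 -5 0; -1 5.3 -10.7 -1.7 0; -1 5.3 -10.7 -1.7 0; -1 5.3 -10 -1.7 0; -1 5.3 -9 -1.7 0; -1 5.3 -8.2 -1.7 0; -1 5.3 -7.6 -1.7 0; -1 5.3 -7.2 -1.7 0; -1 5.3 -7.2 -1.7 0; -1 5.3 -8.2 -1.7 0; -1 5.3 -9 -5 0; -1 5.3 -9 -10.5 0")

```text
clock: 7.05
tcp_pos: [0.5148, 0.1578, 0.1328]
tcp_rot: [3.14, -0.011, -0.011]
ft_force: [1.1, -1.5, 0.7]
opening: 0.0003
```

Request:
apply_moves(plan="-0.2 0 4 -0.5 0; -0.2 -4 7 -0.5 0; -0.2 -8 9.6 -0.5 0; -0.2 -8 9.6 -0.5 0")

```text
clock: 7.45
tcp_pos: [0.4298, 0.0575, 0.138]
tcp_rot: [3.137, -0.02, -0.013]
ft_force: [0.8, 0.3, -0.2]
opening: 0.0288
```

```bash
python3 -c "
from h import *
cap('side','pics/side3.png')
a=cv2.imread('pics/side3.png')[150:335,215:405];cv2.imwrite('pics/cd3.png',cv2.resize(a,None,fx=3.2,fy=3.2,interpolation=cv2.INTER_CUBIC))"; python3 w.py ".45 .0615 .14 -.007;.45 .0615 .035 -.007"
```

```text
t 7.5 tcp [0.4334 0.0597 0.1389] yaw -0.0114 tilt [-0.0036  0.0026 -1.    ] F [ 0.1658 -0.2204  0.008 ] open 0.03280709938602675 q [ 0.0464  0.255  -0.37    2.174   0.1379  0.7382 -1.9975]
   1.66   -0.20   -0.11  -0.004   rows>=0.3,0.0
   1.70   -0.22   10.39  -0.004   rows>=2.1,0.0
```

View pics/cd3.png

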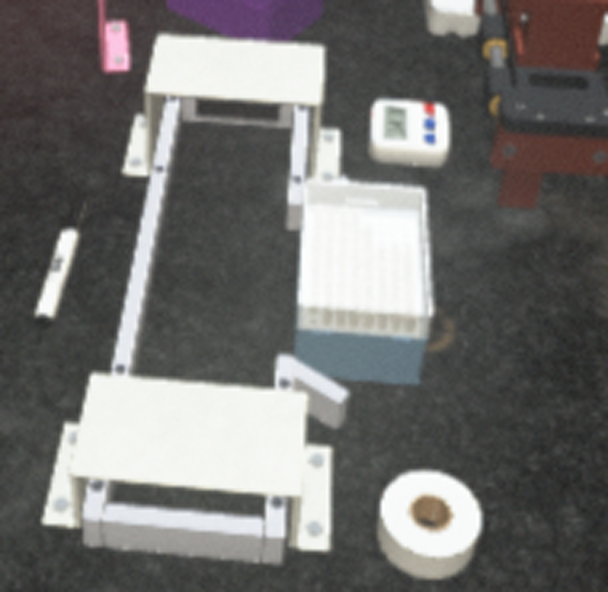

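Request:
apply_moves(plan="0.1 0 0 4 0; 0.1 0 0 8 0; 0.1 0 0 10.3 0; 0.1 0 0 10.3 0; 0.1 1.5 0 10.3 0; 0.1 3 0 10.3 0; 0.1 4 0 10.3 0; 0.1 5 0 10.3 0; 0.1 6 0 10.3 0; 0.1 7 0 10.3 0; 0.1 8 0 10.3 0; 0.1 9 0 10.3 0; 0.1 10 0 10.3 0; 0.1 11 0 10.3 0; 0.1 11.6 0 10.3 0; 0.1 12.2 0 10.3 0; 0.1 12.7 0 10.3 0; 0.1 12.7 0 10.3 0; 0.1 12.7 0 10.3 0")

```text
clock: 9.4
tcp_pos: [0.5642, 0.0607, 0.0367]
tcp_rot: [-3.141, 0.015, -0.002]
ft_force: [0.3, 0.2, 0.2]
opening: 0.0483
```

```bash
python3 -c "
from h import *
cap('side','pics/side4.png')
a=cv2.imread('pics/side4.png')[150:335,215:405];cv2.imwrite('pics/cd4.png',cv2.resize(a,None,fx=3.2,fy=3.2,interpolation=cv2.INTER_CUBIC))"; python3 w.py
```

```text
t 9.45 tcp [0.564  0.0607 0.0367] yaw -0.0093 tilt [ 0.0007 -0.0001 -1.    ] F [ 0.3723 -0.1268  0.055 ] open 0.04819303735455946 q [ 0.0081  0.5884 -0.2908  1.9444  0.2679  0.6451 -2.0317]
```

View pics/cd4.png

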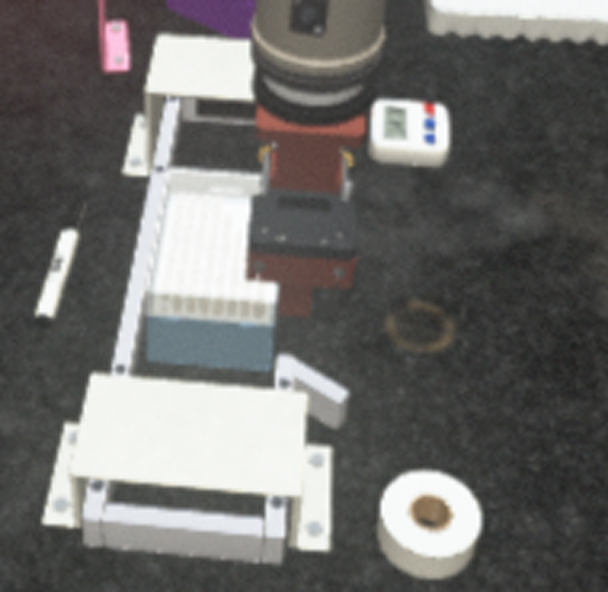

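The box is through the mouth and square. I'll push the last few mm to the back rail, watching the force.

Request:
apply_moves(plan="0.1 0.3 0 0 0; 0.1 0.5 0 0 0; 0.1 0.7 0 0 0; 0.1 0.9 0 0 0; 0.1 0.9 0 0 0")

```text
clock: 9.95
tcp_pos: [0.5711, 0.0607, 0.0365]
tcp_rot: [3.141, -0.015, -0.005]
ft_force: [-7.0, -0.3, 5.9]
opening: 0.0483
```

```bash
python3 -c "
from h import *
c=cap('side','pics/side5.png')
a=cv2.imread('pics/side5.png')[150:335,215:405];cv2.imwrite('pics/cd5.png',cv2.resize(a,None,fx=3.2,fy=3.2,interpolation=cv2.INTER_CUBIC))"; python3 w.py
```

```text
t 10.0 tcp [0.5711 0.0607 0.0365] yaw -0.0093 tilt [-0.0031  0.0006 -1.    ] F [-7.7493  0.8216  5.6895] open 0.04823308342424236 q [ 0.0093  0.5986 -0.2907  1.9243  0.2665  0.659  -2.0262]
```

View pics/cd5.png

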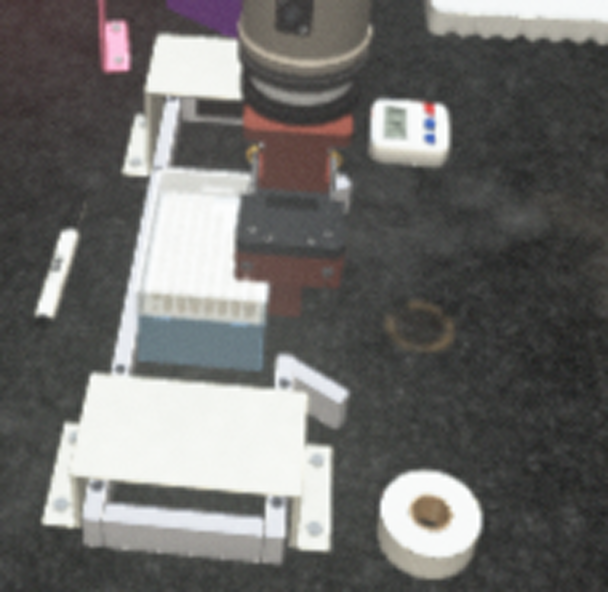

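Request:
apply_moves(plan="0 -1 0 0 0; 0 -2 0 0 0; 0 -2 0 -4 0; 0 -2 0 -8 0; 0 -2 0 -11 0; 0 0 -3 -11 -0.15; 0 2 -6 -11 -0.3; 0 4 -9 -11 -0.45; 0 5 -10 -11 -0.6; 0 5 -10 -11 -0.75; 0 5 -10 -11 -0.9; 0 5 -10 -11 -1.05; 0 5 -10 -11 -1.2; 0 5 -10 -11 -1.35; 0 5 -10 -11 -1.5; 0 5 -10 -11 -1.58; 0 5 -10 -11 -1.58; 0 5 -10 -11 -1.58")

```text
clock: 11.8
tcp_pos: [0.6234, 0.16, 0.1465]
tcp_rot: [2.224, 2.219, 0.0]
ft_force: [1.2, -0.0, -0.3]
opening: 0.0442
```

```bash
python3 -c "
from h import *
c=cap('side','pics/side6.png');W=cap('wrist','pics/wrist6.png')
for u,v in [(264,367),(137,358)]: print(pl(c,215+u/3.2,150+v/3.2,0))
"; python3 w.py ".622 .158 .14 1.564;.622 .158 .052 1.564;.622 .0 .052 1.564;.622 -.002 .052 1.564"
```

```text
[0.58159112 0.12508953 0.        ]
[0.66813191 0.12586465 0.        ]
t 11.9 tcp [0.6235 0.1601 0.1467] yaw 1.5692 tilt [-0.0002  0.0003 -1.    ] F [ 0.3844  0.3323 -0.1891] open 0.04419987548310804 q [ 0.1411  0.6192 -0.6958  1.6803  0.4552  1.01   -0.7123]
  -0.21   -0.15    0.67  0.005   rows>=0.1,0.0
  -0.21   -0.15    9.47  0.005   rows>=1.9,0.0
 -16.01   -0.13    9.47  0.005   rows>=3.7,0.0
 -16.21   -0.13    9.47  0.005   rows>=3.8,0.0
```

View pics/side6.png

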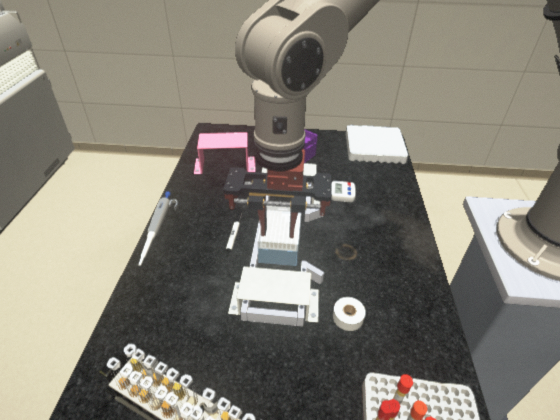

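View pics/wrist6.png

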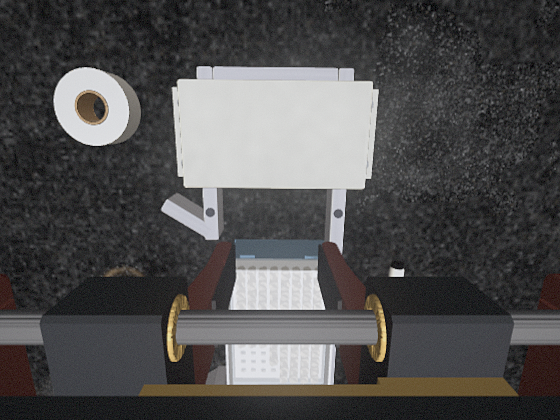

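Box's left end sits at y≈0.1255, flat against the back rail (side bottom corners at x 0.582 and 0.668). Descend behind it and push toward −y.

Request:
apply_moves(plan="0 -0.2 -0.1 4 0.005; 0 -0.2 -0.1 8 0.005; 0 -0.2 -0.1 9.5 0.005; 0 -0.2 -0.1 9.5 0.005; 0 -1.5 -0.1 9.5 0.005; 0 -2.5 -0.1 9.5 0.005; 0 -3.5 -0.1 9.5 0.005; 0 -4.5 -0.1 9.5 0.005; 0 -5.5 -0.1 9.5 0.005; 0 -6.5 -0.1 9.5 0.005; 0 -7.5 -0.1 9.5 0.005; 0 -7.5 -0.1 9.5 0.005")

```text
clock: 13.1
tcp_pos: [0.6228, 0.0817, 0.0512]
tcp_rot: [2.229, 2.212, -0.003]
ft_force: [-0.5, 0.4, -0.1]
opening: 0.0437
```

```bash
python3 -c "
from h import *
c=cap('side','pics/side7.png');W=cap('scene','pics/scene7.png')
a=cv2.imread('pics/side7.png')[150:335,215:405];b=cv2.imread('pics/scene7.png')[155:335,185:395]
cv2.imwrite('pics/c7.png',np.hstack([cv2.resize(a,(390,380),interpolation=2),cv2.resize(b,(400,380),interpolation=2)]))
"; python3 w.py
```

```text
t 13.2 tcp [0.6223 0.0833 0.0511] yaw 1.5642 tilt [-0.0018 -0.0011 -1.    ] F [ 0.0147 -0.1745 -0.8294] open 0.04397012417095939 q [ 0.2192  0.7117 -0.6314  1.7718  0.5454  0.8416 -0.678 ]
```

View pics/c7.png

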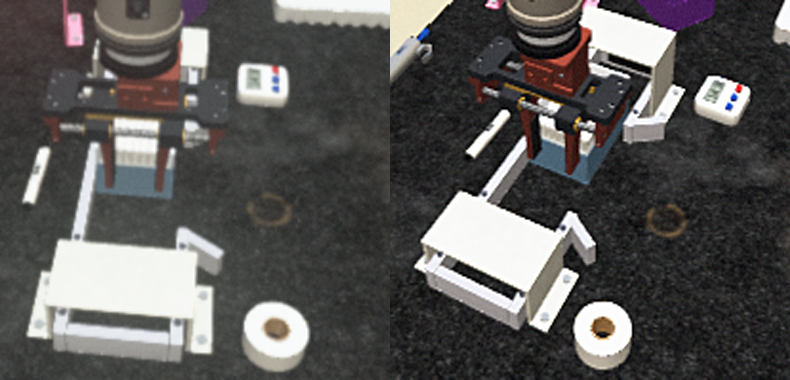

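The box slides square along the back rail, and the timer, labels and marker haven't moved. Continuing to the stop.

Request:
apply_moves(plan="0 -1 0 0 0; 0 -2 0 0 0; 0 -3 0 0 0; 0 -4 0 0 0; 0 -5 0 0 0; 0 -6 0 0 0; 0 -6.8 0 0 0; 0 -7.3 0 0 0; 0 -7.7 0 0 0; 0 -8.1 0 0 0; 0 -8.1 0 0 0")

```text
clock: 14.3
tcp_pos: [0.6223, 0.0036, 0.0517]
tcp_rot: [2.227, 2.215, -0.0]
ft_force: [0.4, -0.0, -0.7]
opening: 0.0437
```

Request:
apply_moves(plan="0 -0.2 0 0 0; 0 -0.4 0 0 0; 0 -0.4 0 0 0")

```text
clock: 14.6
tcp_pos: [0.6222, 0.0004, 0.0518]
tcp_rot: [-2.227, -2.216, -0.0]
ft_force: [-0.8, 1.7, 0.8]
opening: 0.044
```

Request:
apply_moves(plan="0 -0.15 0 0 0; 0 -0.3 0 0 0; 0 -0.4 0 0 0; 0 -0.4 0 0 0")

```text
clock: 15.0
tcp_pos: [0.6222, -0.0038, 0.0518]
tcp_rot: [2.227, 2.216, 0.0]
ft_force: [-1.2, 2.4, 1.9]
opening: 0.0438
```

Request:
apply_moves(plan="0 -0.1 0 0 0; 0 -0.2 0 0 0; 0 -0.3 0 0 0; 0 -0.3 0 0 0")

```text
clock: 15.4
tcp_pos: [0.6223, -0.0056, 0.0518]
tcp_rot: [-2.226, -2.216, -0.002]
ft_force: [-0.7, 5.2, 2.0]
opening: 0.0438
```

Request:
apply_moves(plan="0 -0.15 0 0 0; 0 -0.3 0 0 0; 0 -0.3 0 0 0; 0 -0.3 0 0 0")

```text
clock: 15.8
tcp_pos: [0.6223, -0.0057, 0.0521]
tcp_rot: [-2.223, -2.216, -0.007]
ft_force: [-0.8, 11.4, 1.6]
opening: 0.044
```

Firmly against the stop: 11 N and no further motion. Back off and lift clear.

Request:
apply_moves(plan="0 1 0 0 0; 0 2.5 0 0 0; 0 4 0 0 0; 0 4 0 -4 0; 0 4 0 -8 0; 0 4 0 -12 0; 0 6 -4 -14 0; 0 6 -8 -14 0; 0 6 -12 -14 0; 0 6 -12 -14 0")

```text
clock: 16.8
tcp_pos: [0.4973, 0.0511, 0.1912]
tcp_rot: [2.223, 2.219, -0.008]
ft_force: [1.3, 0.2, -0.2]
opening: 0.0443
```

```bash
python3 -c "
from h import *
c=cap('side','pics/side8.png');W=cap('scene','pics/scene8.png')
a=cv2.imread('pics/side8.png')[150:335,215:405];b=cv2.imread('pics/scene8.png')[155:335,185:395]
cv2.imwrite('pics/cd8.png',cv2.resize(a,None,fx=3.2,fy=3.2,interpolation=2))
cv2.imwrite('pics/cs8.png',cv2.resize(b,None,fx=3.3,fy=3.3,interpolation=2))
"; python3 w.py
```

```text
t 16.9 tcp [0.5024 0.0508 0.1921] yaw 1.5664 tilt [-0.0013  0.0011 -1.    ] F [ 0.5648 -0.2116 -0.0317] open 0.04388242469989413 q [ 0.4439  0.3581 -0.8043  1.9644  0.3183  0.9471 -0.522 ]
```

View pics/cd8.png

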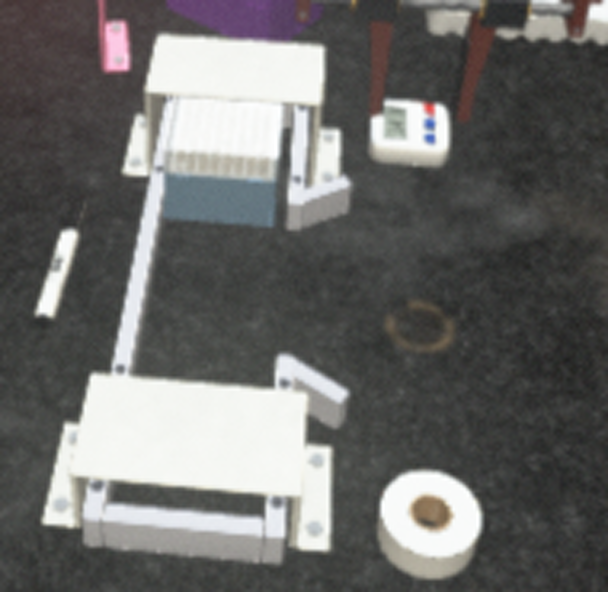

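View pics/cs8.png

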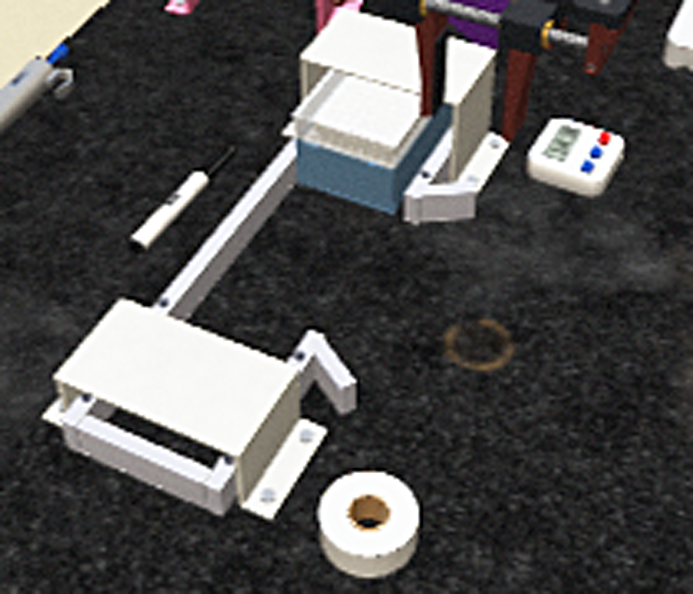

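```bash
python3 -c "
from h import *
D=load('pics/side8.npy');S=load('pics/scene8.npy')
print(pl(D,215+274/3.2,150+224/3.2,0),pl(D,215+164/3.2,150+217/3.2,0))
print(pl(S,185+391/3.3,155+210/3.3,0))
# cover front edge corners (top z .087)
for u,v in [(322,103),(147,94)]: print('cover',pl(D,215+u/3.2,150+v/3.2,.087))
print(env.hand_in())"
```

```text
[ 0.58112567 -0.01723536  0.        ] [ 0.66560282 -0.01637928  0.        ]
[ 0.58483548 -0.01967633  0.        ]
cover [ 0.55174699 -0.05895518  0.087     ]
cover [ 0.68231468 -0.05617531  0.087     ]
the job is handed in; nothing more can be done
None
```

The tip box is home under the taller white cover, against the end stop, and the job was handed in at about 17 s of the 61 s allowed. No verdict was reported.

**What I did:** I found the taller cover by triangulating both covers: the far one, on the robot's right, has its top at about 87 mm, and the near one at about 50–55 mm. I then pushed the box towards the mouth. It stood about 10 mm too far left, so I nudged it over by its left end. Next I pushed it through the mouth to the back rail, where the force rose to about 7 N. Finally I pushed its left end along the rail until it stopped at 11 N without moving further, then backed off and lifted clear.

**Last checks:**
- **Box position:** its tail is at y ≈ −0.017 m (−0.020 m in the second view), with about 40 mm sticking out past the cover edge as measured. The task gives 52 mm when home, so these disagree. The 11 N stop and the lane position I measured (tail at y ≈ −0.012 m when home) both say it is home, within a few mm of camera error.
- **Lined up and flat:** the side view shows the box square to the lane within about 0.01 rad. It looks flat on the bench in both views.
- **Other objects:** the timer, label roll and marker are at the same pixels as at the start.

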